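Open the push-and-turn cap of the tall solvent bottle

ROBOT

A 6-joint arm with a two-finger parallel gripper is mounted at the origin on a cart in front of the work surface, level with it; the furniture and walls round the work are solid. World frame = base frame: x ahead of the robot, y to its left, z up, the work surface at z = 0. Lengths are in m, angles in rad, forces in N, time in s.
With the tool pointing down it reaches from about 0.3 to 0.775 m from the base axis. Payload 14.6 kg.
Tool frame: the origin (TCP) lies at the very end of the fingers, on their centre line; the grasp point (between the pads) lies 19 mm behind it; z points along the fingers, y is the line along which they close (so a half turn about z gives the same grasp; the last joint's range is limited). The gripper opens to 94 mm and grips with 3 to 60 N. Pads are 16 mm wide; open, the fingers measure 119 mm over their backs; the gripper's body (75 mm by 177 mm) begins 78 mm behind the grasp point.
Start: joints at [-1.37, 0.3, 1.521, -0, 1.321, -0.067], TCP at [0.146, -0.53, 0.205] pointing down, gripper open.
Joint ranges: [-3.03, 3.03], [-0.79, 2.21], [0.23, 2.52], [-1.04, 4.18], [0, 3.07], [-2.55, 2.55]. Speed limits (rad/s): [2.22, 2.22, 2.57, 3.14, 3.14, 3.14].

INTERFACE

Orientations are given as [roll, pitch, yaw] about the fixed x, y, z axes, in that order (R = Rz(yaw) Ry(pitch) Rx(roll)).
In Python, from station import ctrl gives the robot as it stands.
- The arm moves only by the tool move_arm, never from a script. Its argument "increments" is a list of rows, each a list of 7 numbers: the opening, from 0 (shut) to 1 (fully open), then the shift along the tool's x, y, z in units of 50 mm (1.0 is 50 mm), then the turn, a rotation vector about the tool's x, y, z in rad. In form: [[claw, tx, ty, tz, rx, ry, rz], ...]. A call has 1 to 20 rows; each row shifts and turns the commanded pose from where the row before left it, along the tool's axes as they then stand; what a row does not reach is not made up. A row lasts 1/10 s, in which the tool goes at most 50 mm and 8.59 degrees, less where a joint would pass 70% of its speed; a pose out of reach is approached as far as the arm can. A call is refused whole if a number of a shift passes 1 or a number of a turn 0.15, either way. A call with a gripper value outside its range is refused whole. The fingers move at their own pace and stop on an object; "force" is the grip in N (left out, the last holds). Time passes only in rows, so rows that do not move let the fingers close. It gives the time, the measured TCP pose, the force, the opening and the grip force at its end, in the units of the state.
- ctrl.get_obs(): the state, without advancing time (a new reading comes with each control period).
- ctrl.camera(name): name is "scene" or "top" or "wrist"; returns a dict with "color" (384x512x3 uint8, blue, green, red), "K" (3x3 intrinsics, pixels), "pose" (4x4, takes a point from camera to world coordinates); the wrist camera has in their place "tool_from_camera" (4x4, takes a point from camera to tool coordinates, whose origin is the TCP and whose axes are the flange's). Camera axes: x right, y down, z forward; pixel columns grow to the right and rows downward; lengths in m; the calibration is good to about 2 mm. A picture is of the moment at which its call begins: read the wrist's pose just before it. There is no depth.
- ctrl.hand_in(): hands the job in; it is judged then, once.
Trained networks look in a picture, given as the dict that the camera call returned (one of the last four; its "shot" number tells which), for a name from the list of things; names that differ only in an ending like _2 or _b are one class to them, and where a whole thing is asked for, a point or a joint stands for the part that bears it (a point fixed in the world has none). Each returns a list of dicts, best first, with "conf" (0 to 1); they miss things now and then, are a little off and sometimes report something else, mostly with a low value. They report only what shows in the picture. A call takes as long as a camera call. They do not tell look-alikes from the thing itself.
- ctrl.cut_out(name, picture): "mask" (384x512 bool, what is visible of it) and "centre" ([row, column] in pixels, amid what is visible of it).
The state is a dict: "time_s": time; "qpos": joint angles; "joint_vel": joint speeds; "tau": joint torques, N m; "ee_pos": TCP position; "eef_rot": TCP orientation; "force": force on the tool from outside, world axes, zero at the start; "moment": the same for the moment, N m; "grip_width": finger opening in m; "grip_force": force on a finger pad.
Only numpy, scipy, OpenCV 4.12 (cv2) and the standard library are available. Lean on these libraries where they do the work, as an engineer would, in place of code of your own. Each camera call takes 0.05 s, during which the arm holds its last target. There are 200 camera calls.

TASK

Open the taller of the two capped bottles that stand in bolted-down holders: press its safety cap straight down, turn it counterclockwise (seen from above) while it is pressed, and lift it off. Finish while still holding the cap still and upright, straight above the bottle's mouth with 5 to 10 cm of air between them, so that drips fall back onto it. Do not touch the shorter bottle, and leave everything else where it lies.

Things in the scene. Friction and masses are not known exactly. Their poses are not given: they have to be found in the camera images.
- bottle: tall white round bottle, fixed in a bolted-down holder (foot of radius 48 mm, collar of radius 40 mm up to 26 mm); cannot turn or tip. Origin: centre of the foot's underside, z up. Body radius 36 mm up to 74 mm; shoulder from 74 to 93 mm; bare neck, radius under 17 mm, up to the cap's rim at 120 mm. Seated cap's top: 150 mm above the table. It and the short bottle may swap places
- bottle_mouth (a point): centre of the tall bottle's neck end, on its axis 134.5 mm above its origin, inside the seated cap (whose rim is 14.5 mm lower). A sprung metal valve disc of radius 9 mm stands 5.5 mm out of it under the cap (7.5 mm with the cap off) and pushes the cap up
- cap: the tall bottle's loose grey cap: round, ribbed, diameter 48 mm (ribs 0.6 mm proud, look only), 30 mm high, about 40 g, hollow below. Origin: centre of its lower rim, z up. Seated, its x is the bottle's within 5 degrees, and three inner lugs lock it: it cannot turn or be pulled off. Pressed, it goes down 5.5 mm to a hard stop (6 N at first, 11 N at the bottom)
- cap_grip (a point): point on the cap's axis 17 mm above its rim, a good height to grip, at any angle. At least 4 mm down the cap turns counterclockwise seen from above; at 48 to 72 degrees from the seated angle (aim at 60) its lugs stand in the ways out and it lifts off straight up. A stop ends the turn at 72 degrees; another blocks clockwise turning
- short_bottle: the short bottle in an identical holder, with a like cap, top 105 mm above the table; all of it fixed. Not to be touched. Origin: centre of the foot's underside
- oil_bottle: drip oiler bottle with a pointed spout, 37x36x120 mm, loose; bystander
- die_a: crimp die block, 33x56x62 mm, loose; bystander
- die_c: crimp die block, 33x56x57 mm, loose; bystander
- tape_1: roll of tape lying flat, 55x53x19 mm, loose; bystander
- nut_m12_0: hexagon nut, 21x18x9 mm, loose; bystander
- nut_m12_1: hexagon nut, 21x18x9 mm, loose; bystander
There are look-alikes about, which are no part of the job. Leave any pink look-alike of the cap alone.

How it is judged:
By the outcome, as a careful person would: the job done as asked, in the order asked, and still so for the second after the job is handed in, while the arm keeps its last pose, push and grip.
It also fails if it takes over 40 s, if anything falls off the work surface, if the arm or the gripper's body presses on something with over 40 N, if the wrist force passes 120 N, or if a joint passes its speed limit or range.

## Working session

There is one attempt and no reset: what is moved stays moved. The work goes in short steps, Python scripts to look and compute and a tool call to move; the robot and the scene stay as the last step left them, time stands still between calls to the robot, and variables do not carry over. Pictures are saved under pics/ and viewed, at most 10 in all, crops included, and the job is handed in when it is done.

Besides the shell and the picture viewer there is one more tool, called after "Call:" as name(argument=value, ...) on one line, values as JSON. move_arm: Moves the arm, as the interface text tells. Its arguments: {"type":"object","properties":{"increments":{"type":"array","items":{"type":"array","items":{"type":"number"}}},"force":{"type":"number"}},"required":["increments"]}

```bash
mkdir -p pics; cat > h.py <<'E'
import numpy as np,cv2
from station import ctrl
def px2world(p,c,z):
    r,col=c; K=np.array(p["K"]);T=np.array(p["pose"])
    d=T[:3,:3]@np.linalg.solve(K,[col,r,1]);o=T[:3,3]
    return o+d*(z-o[2])/d[2]
E
python3 - <<'E'
from h import *
o=ctrl.get_obs();print(o)
ims=[]
for n in("scene","top"):
    p=ctrl.camera(n);ims.append(p["color"])
    print(n,np.round(p["pose"],3).tolist(),np.round(p["K"],1).tolist())
    for name,z in(("cap",.135),("bottle",.05),("short_bottle",.05)):
        for d in ctrl.cut_out(name,p)[:4]:
            m=d["mask"];ys,xs=np.where(m);print(name,round(d["conf"],2),np.round(d["centre"]),xs.min(),xs.max(),ys.min(),ys.max(),np.round(px2world(p,d["centre"],z),3))
cv2.imwrite("pics/a.png",ims[0]);cv2.imwrite("pics/b.png",ims[1])
E
```

```text
{'time_s': 0.0, 'qpos': array([-1.36959311e+00,  3.00465539e-01,  1.52157652e+00, -4.91428973e-05,
        1.32069375e+00, -6.66318243e-02]), 'joint_vel': array([ 0.00174072, -0.00044669,  0.00021985,  0.0001041 , -0.00132728,
       -0.00126713]), 'tau': array([-2.85621798e-03, -5.31816173e+01, -3.52744102e+01,  7.07436260e-02,
        2.43473402e-02, -5.43537840e-05]), 'ee_pos': array([ 0.14547005, -0.53014353,  0.20489131]), 'eef_rot': array([-3.14044886e+00, -2.86198651e-05,  2.67847216e-01]), 'force': array([ 0.30988428, -0.65677855,  0.34717582]), 'moment': array([ 0.00605141, -0.03972363, -0.0173286 ]), 'grip_force': 0.0, 'grip_width': 0.09400145468350421}
scene [[-0.761, -0.495, 0.42, 0.146], [-0.649, 0.565, -0.51, 0.723], [0.015, -0.66, -0.751, 0.791], [0.0, 0.0, 0.0, 1.0]] [[440.9, 0.0, 261.7], [0.0, 440.9, 189.3], [0.0, 0.0, 1.0]]
cap 0.7 [238. 215.] 202 228 222 251 [0.501 0.422 0.135]
cap 0.67 [228. 255.] 246 268 217 242 [0.46  0.358 0.135]
bottle 0.58 [272. 218.] 197 243 245 296 [0.487 0.437 0.05 ]
bottle 0.2 [252. 338.] 332 340 247 255 [0.338 0.247 0.05 ]
short_bottle 0.88 [171. 266.] 248 287 139 191 [0.589 0.171 0.05 ]
top [[0.002, -0.989, 0.149, 0.381], [-1.0, -0.002, -0.001, 0.269], [0.001, -0.149, -0.989, 1.091], [0.0, 0.0, 0.0, 1.0]] [[447.8, 0.0, 244.5], [0.0, 447.8, 184.4], [0.0, 0.0, 1.0]]
cap 0.86 [194. 175.] 162 186 183 206 [0.503 0.417 0.135]
bottle 0.71 [210. 188.] 164 202 182 220 [0.476 0.4   0.05 ]
short_bottle 0.83 [162. 296.] 276 312 141 178 [0.591 0.146 0.05 ]
```

View pics/a.png

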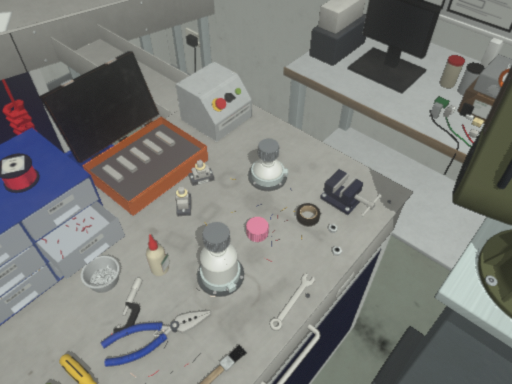

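View pics/b.png

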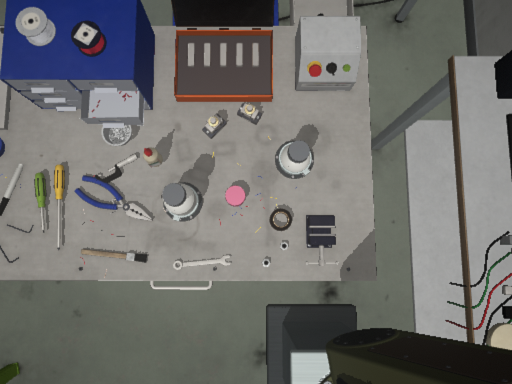

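The tall bottle is the left one, with its cap at about (175,194) in top and (215,232) in scene. That puts it near (0.495, 0.412). The short bottle is at about (0.59, 0.15), the pink look-alike is at (235,196) in top, and the oil bottle is at (150,155). I'm going above the cap now.

Call:
move_arm(increments=[[1,0,0,-0.475,0,0,0],[1,0,0,-0.475,0,0,0],[1,0,0,-0.475,0,0,0],[1,0,0,-0.475,0,0,0],[1,0.345,-0.48,0,0,0,0],[1,0.345,-0.48,0,0,0,0],[1,0.345,-0.48,0,0,0,0],[1,0.345,-0.48,0,0,0,0],[1,0.345,-0.48,0,0,0,0],[1,0.345,-0.48,0,0,0,0],[1,0.345,-0.48,0,0,0,0],[1,0.345,-0.48,0,0,0,0],[1,0.345,-0.48,0,0,0,0],[1,0.345,-0.48,0,0,0,0],[1,0.345,-0.48,0,0,0,0],[1,0.345,-0.48,0,0,0,0],[1,0.345,-0.48,0,0,0,0],[1,0.345,-0.48,0,0,0,0],[1,0.345,-0.48,0,0,0,0],[1,0.345,-0.48,0,0,0,0]])

```text
time_s: 2.4
ee_pos: [0.3102, -0.0858, 0.3006]
eef_rot: [3.141, -0.001, 0.268]
force: [0.2, -0.8, -0.1]
grip_width: 0.0941
grip_force: 0.0
```

Call:
move_arm(increments=[[1,0.345,-0.48,0,0,0,0],[1,0.345,-0.48,0,0,0,0],[1,0.345,-0.48,0,0,0,0],[1,0.345,-0.48,0,0,0,0],[1,0.345,-0.48,0,0,0,0],[1,0.345,-0.48,0,0,0,0],[1,0.345,-0.48,0,0,0,0],[1,0.345,-0.48,0,0,0,0],[1,0.345,-0.48,0,0,0,0],[1,0.345,-0.48,0,0,0,0],[1,0.345,-0.48,0,0,0,0],[1,0.345,-0.48,0,0,0,0],[1,0.345,-0.48,0,0,0,0],[1,0.345,-0.48,0,0,0,0],[1,0.345,-0.48,0,0,0,0],[1,0.345,-0.48,0,0,0,0],[1,0,0,0,0,0,0],[1,0,0,0,0,0,0]])

```text
time_s: 4.2
ee_pos: [0.4745, 0.3564, 0.2999]
eef_rot: [3.141, 0.001, 0.268]
force: [-1.2, 0.0, -0.4]
grip_width: 0.0939
grip_force: 0.0
```

```bash
cat >> h.py <<'E'
from scipy.spatial.transform import Rotation as Ro
def tool():
    o=ctrl.get_obs();T=np.eye(4);T[:3,:3]=Ro.from_euler("xyz",o["eef_rot"]).as_matrix();T[:3,3]=o["ee_pos"];return o,T
E
python3 - <<'E'
from h import *
o,T=tool();print(o["ee_pos"],o["eef_rot"],o["qpos"],o["force"],o["time_s"])
p=ctrl.camera("wrist");im=p["color"].copy()
p["pose"]=T@np.array(p["tool_from_camera"]);print(np.round(p["pose"],3).tolist(),p["K"][0][0])
for n in("cap","bottle","oil_bottle","short_bottle"):
    for d in ctrl.cut_out(n,p)[:3]:
        m=d["mask"].astype(np.uint8);cs,_=cv2.findContours(m,0,1);c=max(cs,key=cv2.contourArea)
        (x,y),r=cv2.minEnclosingCircle(c);print(n,round(d["conf"],2),np.round(d["centre"]),(x,y,r),np.round(px2world(p,d["centre"],.15),4),np.round(px2world(p,(y,x),.15),4))
        cv2.drawContours(im,[c],-1,(0,0,255) if n=="cap" else (0,255,0),1)
cv2.imwrite("pics/c.png",im)
E
```

```text
[0.47449906 0.35636737 0.29990705] [3.14119441e+00 8.78615360e-04 2.68407141e-01] [ 5.82499296e-01  3.51022613e-01  1.23787017e+00 -1.07324154e-04
  1.55365854e+00  1.88489020e+00] [-1.22906018  0.02520864 -0.37531883] 4.2
[[0.265, -0.926, -0.269, 0.554], [-0.964, -0.254, -0.076, 0.38], [0.002, 0.28, -0.96, 0.48], [0.0, 0.0, 0.0, 1.0]] 279.3832150735404
cap 0.92 [143. 211.] (211.0795440673828, 144.61932373046875, 22.264860153198242) [0.5054 0.4214 0.15  ] [0.5036 0.4204 0.15  ]
cap 0.91 [149. 302.] (300.0, 149.39999389648438, 16.19145965576172) [0.5272 0.3166 0.15  ] [0.5259 0.3182 0.15  ]
bottle 0.79 [124. 235.] (223.5, 134.5, 28.85317611694336) [0.5341 0.399  0.15  ] [0.5188 0.4091 0.15  ]
oil_bottle 0.7 [ 53. 190.] (188.26271057128906, 52.26271057128906, 20.889699935913086) [0.593  0.4644 0.15  ] [0.5932 0.4659 0.15  ]
short_bottle 0.67 [122. 235.] (223.9076690673828, 134.76829528808594, 29.36870574951172) [0.5361 0.3993 0.15  ] [0.5186 0.4086 0.15  ]
short_bottle 0.55 [117. 408.] (414.0, 119.0, 43.28982162475586) [0.5938 0.2101 0.15  ] [0.5935 0.203  0.15  ]
```

View pics/c.png

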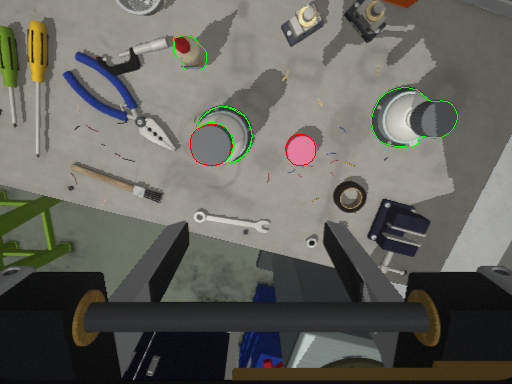

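The wrist view shows the tall bottle's cap as a grey disc at (211,144). The pink look-alike is at (300,149), and the short bottle is at about (408,117). The cap is at about (0.501, 0.4215), so I'm moving over it and taking one closer look.

Call:
move_arm(increments=[[1,0.214,-0.278,0,0,0,0],[1,0.214,-0.278,0,0,0,0],[1,0.214,-0.278,0,0,0,0],[1,0.214,-0.278,0,0,0,0],[1,0,0,0.5,0,0,0],[1,0,0,0.5,0,0,0],[1,0,0,0.5,0,0,0],[1,0,0,0.5,0,0,0],[1,0,0,0,0,0,0],[1,0,0,0,0,0,0]])

```text
time_s: 5.45
ee_pos: [0.5014, 0.4211, 0.2015]
eef_rot: [-3.141, -0.001, 0.267]
force: [0.1, -0.1, 0.6]
grip_width: 0.0939
grip_force: 0.0
```

```bash
python3 - <<'E'
from h import *
o,T=tool();print(o["ee_pos"],o["eef_rot"],o["qpos"],o["force"],o["time_s"])
p=ctrl.camera("wrist");im=p["color"].copy()
p["pose"]=T@np.array(p["tool_from_camera"])
def pr(x):
    c=np.linalg.inv(p["pose"])@np.r_[x,1];u=np.array(p["K"])@c[:3];return u[:2]/u[2]
for d in ctrl.cut_out("cap",p)[:2]:
    m=d["mask"].astype(np.uint8);cs,_=cv2.findContours(m,0,1);c=max(cs,key=cv2.contourArea)
    (x,y),r=cv2.minEnclosingCircle(c);print(round(d["conf"],2),np.round(d["centre"]),(x,y,r),np.round(px2world(p,d["centre"],.15),4))
t=np.linspace(0,6.28,40)
C=np.array([*T[:2,3],.15])
for z in(.15,.12):
    q=[pr([C[0]+.024*np.cos(a),C[1]+.024*np.sin(a),z]) for a in t]
    cv2.polylines(im,[np.int32(np.round(q))],True,(0,255,0),1)
x,y=map(int,pr(C));print(x,y)
cv2.imwrite("pics/d.png",cv2.resize(im[y-80:y+100,x-120:x+120],None,fx=3,fy=3,interpolation=2))
E
```

```text
[0.50141137 0.42108691 0.20151951] [-3.14136642e+00 -5.77044635e-04  2.67470030e-01] [ 6.42618461e-01  5.41260788e-01  1.19169070e+00 -9.48350039e-07
  1.40802136e+00  1.94594485e+00] [ 0.07102275 -0.13817456  0.58148501] 5.45
0.91 [190. 350.] (351.0, 190.0, 21.095121383666992) [0.5393 0.3492 0.15  ]
257 209
```

View pics/d.png

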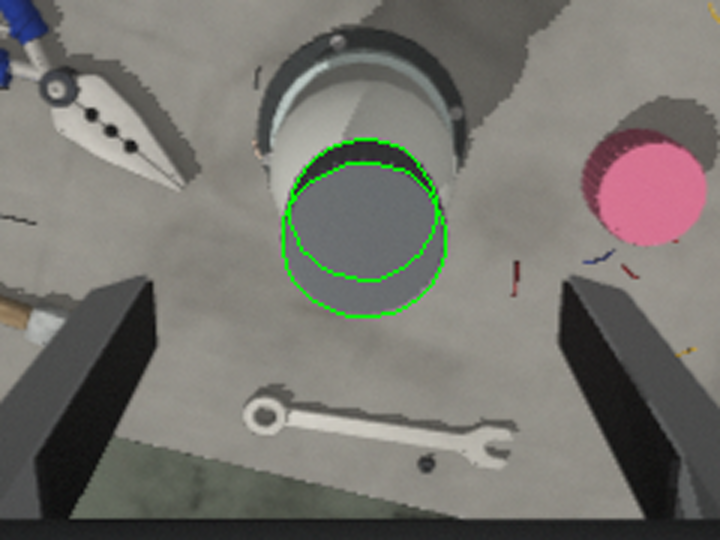

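The green circle predicted from the TCP position coincides with the grey cap's top at (365,240) in the crop, so the alignment is good. Descending to grip height and closing.

Call:
move_arm(increments=[[1,0,0,0.28,0,0,0],[1,0,0,0.28,0,0,0],[1,0,0,0.28,0,0,0],[1,0,0,0.28,0,0,0],[1,0,0,0.28,0,0,0],[1,0,0,0.26,0,0,0],[1,0,0,0,0,0,0],[0,0,0,0,0,0,0],[0,0,0,0,0,0,0],[0,0,0,0,0,0,0],[0,0,0,0,0,0,0],[0,0,0,0,0,0,0],[0,0,0,0,0,0,0],[0,0,0,0,0,0,0]], force=50)

```text
time_s: 6.95
ee_pos: [0.5015, 0.4202, 0.1175]
eef_rot: [3.14, 0.001, 0.267]
force: [1.1, -6.8, 2.7]
grip_width: 0.0476
grip_force: 50.0
```

Call:
move_arm(increments=[[0,0,0.02,0,0,0,0],[0,0,0,0.03,0,0,0],[0,0,0,0.03,0,0,0],[0,0,0,0.03,0,0,0],[0,0,0,0.03,0,0,0],[0,0,0,0,0,0,0],[0,0,0,0,0,0,0]])

```text
time_s: 7.65
ee_pos: [0.5017, 0.4202, 0.1126]
eef_rot: [-3.142, -0.001, 0.268]
force: [-2.0, -4.7, 9.8]
grip_width: 0.0481
grip_force: 50.0
```

Call:
move_arm(increments=[[0,0,0.01,0.03,0,0,0],[0,0,0,0.03,0,0,0],[0,0,0,0,0,0,0],[0,0,0,0,0,0,0]])

```text
time_s: 8.05
ee_pos: [0.5018, 0.4203, 0.1119]
eef_rot: [-3.14, -0.003, 0.268]
force: [-10.9, -7.1, 26.6]
grip_width: 0.0477
grip_force: 50.0
```

At the hard stop, 5.6 mm down with 27 N. Turning 60° counterclockwise, which is negative about tool z.

Call:
move_arm(increments=[[0,0,0,0,0,0,-0.07],[0,0,0,0,0,0,-0.07],[0,0,0,0,0,0,-0.07],[0,0,0,0,0,0,-0.07],[0,0,0,0,0,0,-0.07],[0,0,0,0,0,0,0]])

```text
time_s: 8.65
ee_pos: [0.5022, 0.4205, 0.1119]
eef_rot: [-3.141, -0.004, 0.621]
force: [-6.8, -5.2, 24.1]
grip_width: 0.0475
grip_force: 50.0
```

```bash
python3 -c "
from h import *
o=ctrl.get_obs();print(o['ee_pos'],o['eef_rot'],o['force'],o['moment'],o['qpos'])"
```

```text
[0.50221677 0.42051638 0.11189003] [-3.14137186 -0.00405337  0.62055134] [-6.81394907 -5.15841463 24.07173335] [-1.15404599  1.26037438  0.07170746] [6.41124903e-01 6.12172397e-01 1.29385017e+00 1.45662387e-04
 1.23151304e+00 1.59132124e+00]
```

Call:
move_arm(increments=[[0,0,0,0,0,0,-0.07],[0,0,0,0,0,0,-0.07],[0,0,0,0,0,0,-0.07],[0,0,0,0,0,0,-0.07],[0,0,0,0,0,0,-0.07],[0,0,0,0,0,0,-0.07],[0,0,0,0,0,0,-0.07],[0,0,0,0,0,0,-0.07],[0,0,0,0,0,0,-0.07],[0,0,0,0,0,0,-0.07],[0,0,0,0,0,0,0],[0,0,0,0,0,0,0]])

```text
time_s: 9.85
ee_pos: [0.5023, 0.4206, 0.1119]
eef_rot: [3.139, -0.003, 1.318]
force: [-6.7, -4.4, 23.6]
grip_width: 0.0474
grip_force: 50.0
```

```bash
python3 -c "
from h import *
o=ctrl.get_obs();print(o['ee_pos'],o['eef_rot'],o['force'],o['moment'],o['qpos'])"
```

```text
[0.50226036 0.42058281 0.1118867 ] [ 3.13905439 -0.00342418  1.3183385 ] [-6.71020169 -4.43415311 23.63601461] [-0.99907222  1.21928732  0.08309709] [6.41154006e-01 6.12221911e-01 1.29377985e+00 1.77546904e-04
 1.23133181e+00 8.93557419e-01]
```

Turned 60.2° with little torque. Lifting gently.

Call:
move_arm(increments=[[0,0,0,-0.06,0,0,0],[0,0,0,-0.06,0,0,0],[0,0,0,-0.06,0,0,0],[0,0,0,-0.06,0,0,0],[0,0,0,0,0,0,0]])

```text
time_s: 10.35
ee_pos: [0.5015, 0.4198, 0.1205]
eef_rot: [-3.141, 0.0, 1.318]
force: [-0.3, -0.5, -0.3]
grip_width: 0.0479
grip_force: 50.0
```

Call:
move_arm(increments=[[0,0,0,-0.178,0,0,0],[0,0,0,-0.178,0,0,0],[0,0,0,-0.178,0,0,0],[0,0,0,-0.178,0,0,0],[0,0,0,-0.178,0,0,0],[0,0,0,-0.178,0,0,0],[0,0,0,-0.178,0,0,0],[0,0,0,-0.178,0,0,0],[0,0,0,-0.178,0,0,0],[0,0,0,-0.178,0,0,0],[0,0,0,0,0,0,0],[0,0,0,0,0,0,0],[0,0,0,0,0,0,0],[0,0,0,0,0,0,0]])

```text
time_s: 11.75
ee_pos: [0.5015, 0.4197, 0.2089]
eef_rot: [-3.141, 0.001, 1.318]
force: [0.2, 0.4, -1.0]
grip_width: 0.0476
grip_force: 50.0
```

```bash
python3 - <<'E'
from h import *
p=ctrl.camera("scene");im=p["color"];o=ctrl.get_obs();print(o["ee_pos"],o["eef_rot"],o["force"],o["time_s"])
cv2.imwrite("pics/e.png",cv2.resize(im[140:320,110:350],None,fx=3,fy=3,interpolation=2))
E
```

```text
[0.50150003 0.4197274  0.20900623] [-3.14114953e+00  5.30847409e-04  1.31780513e+00] [ 0.81063366 -1.00734808  0.57276636] 11.8
```

View pics/e.png

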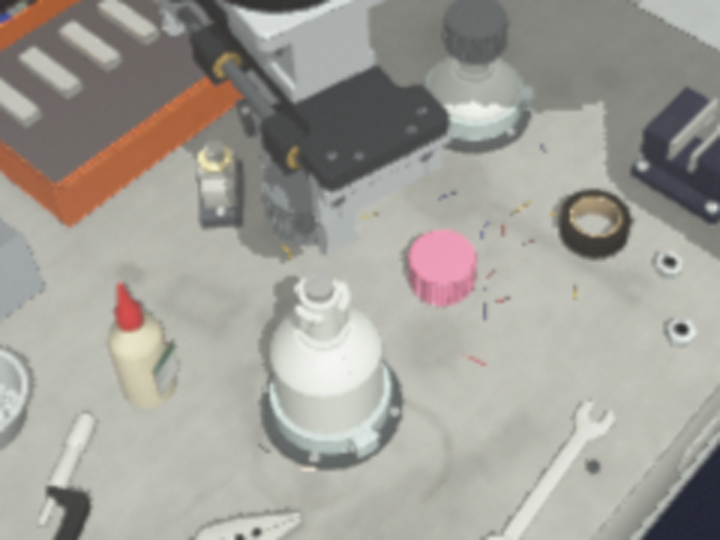

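The bottle's neck and valve are bare at (320,290) in the crop. The cap is in the gripper above it (grip width 47.6 mm), and the bystanders are where they were. Handing in.

```bash
python3 -c "
from h import *
print(ctrl.hand_in())"
```

```text
the job is handed in; nothing more can be done
None
```

The tall bottle is open, and the arm is holding its cap upright about 7.5 cm straight above the mouth; the job was handed in at about 12 s, and no verdict came back.

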